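# Make up a levelling pack from shim plates kept in racks

## Robot

A 6-joint arm with a two-finger parallel gripper is mounted at the origin on a cart in front of the work surface, level with it; the furniture and walls round the work are solid. World frame = base frame: x ahead of the robot, y to its left, z up, the work surface at z = 0. Lengths are in mm, angles in degrees, forces in N, time in s.
With the tool pointing down it reaches from about 350 to 850 mm from the base axis. Payload 8.1 kg.
Tool frame: the origin (TCP) lies on the centre line of the jaws, within the pads' length; the fingertips stand 19 mm ahead of it and the grasp point (between the pads) is the TCP; z points along the fingers, y is the line along which they close (so a half turn about z gives the same grasp; the last joint's range is limited). The gripper opens to 85 mm and grips with 20 to 120 N. Pads are 22 mm wide; open, the fingers measure 114 mm over their backs; the gripper's body (76 mm by 85 mm) begins 54 mm behind the grasp point. The pads swing forward as they close: fully open they stand 13 mm farther back than shut.
Start: joints at [-75.023, 7.471, 85.268, -0, 87.261, -4.893], TCP at [203.954, -564.277, 250.292] pointing down, gripper open.
Joint ranges: [-169.43, 169.43], [-51.17, 129.36], [1.28, 143.12], [-76.62, 256.62], [0, 156.53], [-152.29, 152.29]. Speed limits (degrees/s): [136.94, 136.94, 159.86, 180, 180, 180].

## Interface

Orientations are given as [roll, pitch, yaw] about the fixed x, y, z axes, in that order (R = Rz(yaw) Ry(pitch) Rx(roll)).
In Python, from bench import r gives the robot as it stands. The module is installed in compiled form; this text tells all that it offers.
- The arm moves only by the tool servo_tool, never from a script. Its arguments are lists of equal length, an entry for each row: "fingers": the finger opening in m, from 0 to 0.0854; "linear": the shift along the tool's x, y, z in m, a list of three; "rotation": the turn, a rotation vector about the tool's x, y, z in degrees, a list of three. A call has 1 to 10 rows; each row is the pose to reach, as a shift and turn from the pose commanded when the call began, along the tool's axes at that moment; what a row does not reach only later rows make up. A row lasts 1/10 s, in which the tool goes at most 50 mm and 8.59 degrees, less where a joint would pass 70% of its speed; a pose out of reach is approached as far as the arm can. A call with a gripper value outside its range is refused whole. The fingers move at their own pace and stop on an object; "force" is the grip in N (left out, the last holds). Time passes only in rows, so rows that repeat a pose let the fingers close. It gives the time, the measured TCP pose, the force, the opening and the grip force at its end, in the units of the state.
- r.sense(): the state, without advancing time (a new reading comes with each control period).
- r.snapshot(name): name is "side" or "top" or "wrist"; returns a dict with "frame" (420x560x3 uint8, red, green, blue), "fx", "fy", "cx", "cy" (pixels), "camera_from_world" (4x4, takes a point from world to camera coordinates). Camera axes: x right, y up, looking along -z (the intrinsics and any distortion apply to the point x, -y, -z); pixel columns grow to the right and rows downward; lengths in mm; the calibration is good to about 2 mm. The wrist camera is an equidistant fisheye: a pixel r from the principal point sees the ray r / f radians off the axis. A picture is of the moment at which its call begins. There is no depth.
- r.hand_in(): hands the job in; it is judged then, once.
The state is a dict: "time": time; "joint_pos": joint angles; "qd": joint speeds; "joint_efforts": joint torques, N m; "tool_pos": TCP position; "tcp_rot": TCP orientation; "ft_force": force on the tool from outside, world axes, zero at the start; "wrist_torque": the same for the moment, N m; "finger_gap": finger opening in mm; "grip_force": force on a finger pad.
Only numpy, scipy, OpenCV 4.12 (cv2) and the standard library are available. Lean on these libraries where they do the work, as an engineer would, in place of code of your own. Each camera call takes 0.05 s, during which the arm holds its last target. There are 200 camera calls.

## Task

Make up a packing on the setting block: lay the short shim plate on it first, centred and squarely along the block, let go of it, then lay the long plate centred and squarely along the short one. The rails keep you from gripping a plate in its rack, so slide it lengthwise until its end juts out of the open mouth, still resting flat in the rack, and take it by that end; never let a plate drop to the table and leave the other things where they are.

Things in the scene. Friction and masses are not known exactly. Their poses are not given: they have to be found in the camera images.
- short_plate: the short shim plate: bare aluminium, 90 long (its x) x 60 wide (its y) x 6 thick, about 0.09 kg; origin at the centre of its underside, z up. Two dark dots on top are marks only. It starts flat in the channel of rack_1, wholly inside the mouth, its x along the rack's; all mm.
- long_plate: the long shim plate: bare aluminium, 140 long (its x) x 60 wide (its y) x 6 thick, about 0.14 kg; origin at the centre of its underside. It starts flat in the channel of rack_2, wholly inside the mouth, its x along the rack's; all mm.
- block: the setting block, fixed to the table: a plain steel block 60 (its x) x 44 (its y), top face 40 above the table, on a foot flange 86 x 66 x 6; origin at the centre of its underside. Both plates are wider and longer than its top; laid along it, their long side runs along the block's x; all mm.
- block_top (a point): centre of the block's top face, 40 mm above the table; axes as the block's
- sieve_shaker: the sieve shaker, fixed furniture, always in the same place between the racks: a foot 380 (its x) x 300 (its y) x about 105 high, and on it, centred, a solid stack of sieves 210 across that rises to 535 above the table, with rods and nuts at the sides to 705. Keep arm, hand and load out of it; there is free air in front of it. Origin: centre of its underside, mm
- rack_1: rack of the short plate, fixed; the two racks are alike and may swap sides. Dark steel channel on feet, 200 (x) x 84: floor 40 above the table, side rails 64 apart inside, tops 12 above the floor: a plate lies below them, 2 mm free each side. Stop wall at the far end, inner face x = +92, as high as the rails, at least 38 behind the plate at the start. Open mouth at x = -100. Origin: centre of underside, mm
- rack_1_mouth (a point): centre of the floor's front edge at the open end of rack_1, 40 mm above the table; axes as the rack's (channel along x, -x leads out)
- rack_2: rack of the long plate, fixed; the two racks are alike and may swap sides. Dark steel channel on feet, 200 (x) x 84: floor 40 above the table, side rails 64 apart inside, tops 12 above the floor: a plate lies below them, 2 mm free each side. Stop wall at the far end, inner face x = +92, as high as the rails, at least 38 behind the plate at the start. Open mouth at x = -100. Origin: centre of underside, mm
- rack_2_mouth (a point): centre of the floor's front edge at the open end of rack_2, 40 mm above the table; axes as the rack's (channel along x, -x leads out)
- moisture_tin: white moisture tin with press lid, 64 across x 30 mm; bystander, loose; origin at the centre of its underside
- small_tin: smaller white tin, 50 across x 34 mm; bystander, loose; origin at the centre of its underside
- crucible: white porcelain crucible with lid, 48 across x 48 mm; bystander, loose; origin at the centre of its underside
- timer: grey countdown timer lying on its back, 40x62x17 mm; bystander, loose; origin at the centre of its underside
- vial: glass vial with black cap, 27 across x 70 mm; bystander, loose; origin at the centre of its underside
- weight: knobbed silvery calibration weight, 35 across x 46 mm; bystander, loose; origin at the centre of its underside
- brush: wood-handled flat brush lying on the table, 40x165x18 (long along its own y) mm; bystander, loose; origin at the centre of its underside
- spatula: wood-handled spatula lying on the table, 18x213x18 (long along its own y) mm; bystander, loose; origin at the centre of its underside

How it is judged:
By the outcome, as a careful person would: the job done as asked, in the order asked, and still so for the second after the job is handed in, with the robot touching nothing.
It also fails if it takes over 72 s, if anything falls off the work surface, if the arm or the gripper's body presses on something with over 40 N, if the wrist force passes 120 N, or if a joint passes its speed limit or range.

## Working session

There is one attempt and no reset: what is moved stays moved. The work goes in short steps, Python scripts to look and compute and a tool call to move; the robot and the scene stay as the last step left them, time stands still between calls to the robot, and variables do not carry over. Pictures are saved under pics/ and viewed, at most 12 in all, crops included, and the job is handed in when it is done.

Besides the shell and the picture viewer there is one more tool, called after ">>>" by a JSON object that holds its "fn" and its "kwargs", one argument or row to a line. servo_tool: Moves the arm, as the interface text tells. Its arguments: {"type":"object","properties":{"fingers":{"type":"array","items":{"type":"number"}},"linear":{"type":"array","items":{"type":"array","items":{"type":"number"}}},"rotation":{"type":"array","items":{"type":"array","items":{"type":"number"}}},"force":{"type":"number"}},"required":["fingers","linear","rotation"]}

```bash
mkdir -p pics
python3 - <<'E'
from bench import r
import cv2,numpy as np
for n in ("side","top","wrist"):
    s=r.snapshot(n); cv2.imwrite(f"pics/{n}0.png",s["frame"][:,:,::-1])
    print(n,s["fx"],s["fy"],s["cx"],s["cy"]); print(np.round(s["camera_from_world"],4).tolist(), s.keys())
print(r.sense())
E
```

```text
side 423.2194768272422 423.2194768272422 273.6062033016039 213.858574691017
[[-0.302, -0.9532, -0.0168, 208.4307], [0.6124, -0.2075, 0.7628, -401.4955], [-0.7306, 0.22, 0.6464, -857.227], [0.0, 0.0, 0.0, 1.0]] dict_keys(['frame', 'fx', 'fy', 'cx', 'cy', 'camera_from_world'])
top 440.1428984408436 440.1428984408436 284.5162744686145 211.84693422486816
[[-0.0063, -0.9999, -0.0126, 38.8542], [0.9977, -0.0071, 0.0668, -605.2883], [-0.0669, -0.0122, 0.9977, -1397.4574], [0.0, 0.0, 0.0, 1.0]] dict_keys(['frame', 'fx', 'fy', 'cx', 'cy', 'camera_from_world'])
wrist 325.19226210127806 325.19226210127806 279.7458109242748 206.86071036261
[[0.3409, -0.9401, -0.0017, -598.7704], [0.9029, 0.3279, -0.278, 37.4333], [0.2619, 0.0932, 0.9606, -378.3152], [0.0, 0.0, 0.0, 1.0]] dict_keys(['frame', 'fx', 'fy', 'cx', 'cy', 'camera_from_world'])
{'time': 0.15, 'joint_pos': array([-7.50246389e+01,  7.50485099e+00,  8.53159870e+01, -9.09465848e-04,
        8.72627438e+01, -4.89264232e+00]), 'qd': array([-0.00993983, -0.11763361, -0.15670241,  0.0005069 ,  0.11184667,
       -0.07299003]), 'joint_efforts': array([ 2.57784941e-04, -5.70064223e+01, -5.01157880e+01, -1.79356302e-04,
        9.60591948e-03, -4.98416011e-05]), 'tool_pos': array([ 203.82657136, -563.8832997 ,  249.47873935]), 'tcp_rot': array([-1.79916645e+02, -6.22354984e-03,  1.98680430e+01]), 'ft_force': array([-0.76891639,  0.13708977, -0.00902483]), 'wrist_torque': array([ 0.00329394, -0.04300644,  0.01786238]), 'grip_force': 0.0, 'finger_gap': 85.26714992146188}
```

View pics/side0.png

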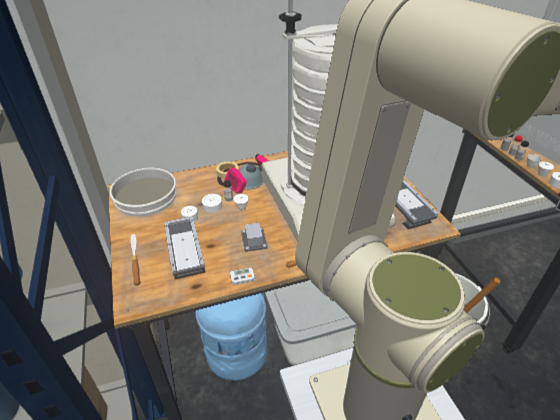

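View pics/top0.png

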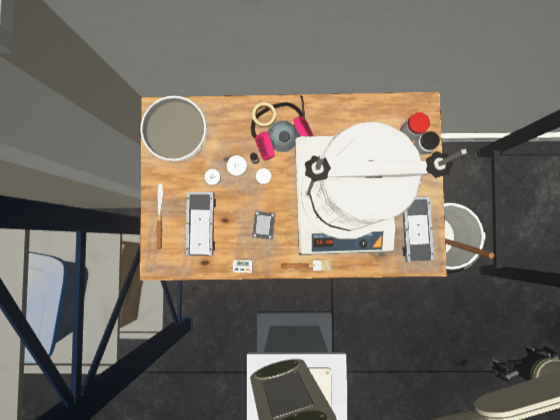

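The side view shows the left rack at (185,247), the block at (254,236) and the right rack at (415,205). In the top view they are at (200,224), (263,224) and (418,229). The shaker stack is at about (370,170). I'll zoom in on these three.

Run:
```python
import cv2,numpy as np
im=cv2.imread("pics/top0.png")
a=[cv2.resize(im[185:270,x:x+w],None,fx=6,fy=6,interpolation=cv2.INTER_CUBIC) for x,w in((180,43),(245,38),(395,46))]
cv2.imwrite("pics/crop0.png",np.hstack(a)[:, :800]); print(np.hstack(a).shape)
```

```text
(510, 762, 3)
```

View pics/crop0.png

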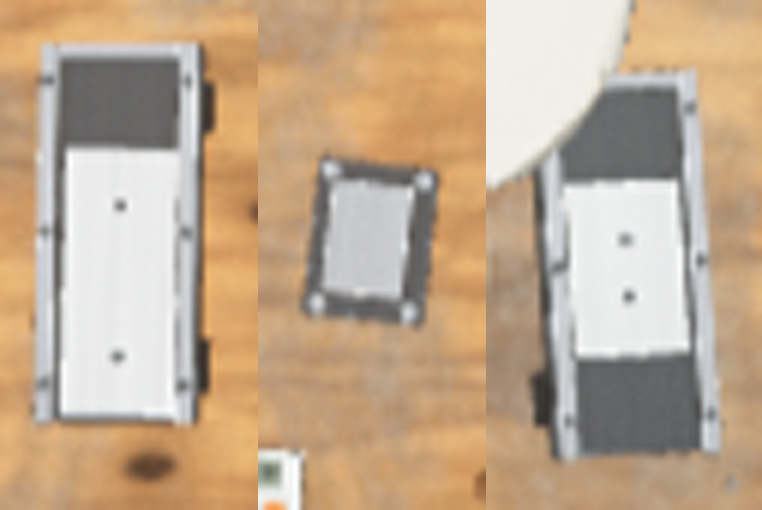

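The crop shows the long plate in the left rack, nearly at the mouth, and the short plate in the right rack. Both mouths face the robot, at the lower edge. The block sits between them, turned by a few degrees. Next I'll measure all of this from the top view.

```bash
cat > h.py <<'E'
import numpy as np,cv2
from bench import r
from scipy.spatial.transform import Rotation as R
def ray(s,uv,fish):
    uv=np.atleast_2d(np.asarray(uv,float)); d=(uv-[s["cx"],s["cy"]])/[s["fx"],s["fy"]]
    if fish:
        t=np.linalg.norm(d,axis=1,keepdims=True); v=np.hstack([d*np.sinc(t/np.pi),np.cos(t)])
    else: v=np.hstack([d,np.ones((len(d),1))])
    M=s["camera_from_world"]; v=v*[1,-1,-1]
    return -M[:3,:3].T@M[:3,3], v@M[:3,:3]
def onplane(s,uv,z,fish=False):
    o,v=ray(s,uv,fish); return o+v*((z-o[2])/v[:,2])[:,None]
def project(s,P,fish=False):
    M=s["camera_from_world"]; p=(np.atleast_2d(P)@M[:3,:3].T+M[:3,3])*[1,-1,-1]
    if fish:
        n=np.linalg.norm(p[:,:2],axis=1); q=p[:,:2]/n[:,None]*np.arctan2(n,p[:,2])[:,None]
    else: q=p[:,:2]/p[:,2:]
    return q*[s["fx"],s["fy"]]+[s["cx"],s["cy"]]
def rect(s,mask,z,fish,seed):
    """rectangle of the mask blob at the seed pixel, on the plane z: centre, sizes (long, short), yaw of the long side near x"""
    n,l,st,c=cv2.connectedComponentsWithStats(mask.astype(np.uint8),connectivity=4)
    k=l[int(seed[1]),int(seed[0])]
    if not k: return None
    cs,_=cv2.findContours((l==k).astype(np.uint8),cv2.RETR_EXTERNAL,cv2.CHAIN_APPROX_NONE)
    P=onplane(s,max(cs,key=len)[:,0].astype(float),z,fish)[:,:2]
    (c,wh,a)=cv2.minAreaRect(P.astype(np.float32)); 
    if wh[0]<wh[1]: wh=wh[::-1]; a-=90
    return np.round(c,1),np.round(wh,1),round((a+90)%180-90,2)
def delta(p,rpy_yaw):
    """shift in tool axes (m) and rotvec (deg) from the present pose to TCP p, tool down, yaw such that tool x has that world yaw"""
    q=r.sense(); R0=R.from_euler("xyz",q["tcp_rot"],degrees=True); R1=R.from_euler("xyz",[180,0,rpy_yaw],degrees=True)
    print("at",np.round(q["tool_pos"],1),np.round(q["tcp_rot"],2),"lin",np.round(R0.inv().apply(np.array(p)-q["tool_pos"])/1000,4),"rot",np.round((R0.inv()*R1).as_rotvec(degrees=True),2))
E
python3 - <<'E'
from h import *
s=r.snapshot("top"); g=cv2.cvtColor(s["frame"],cv2.COLOR_RGB2HSV); V=g[...,2];S=g[...,1]
for n,(u,v),z,lo in (("long",(190,230),46,205),("short",(500,230),46,205)):pass
print("V at long,short,block,rails",V[230,196],V[226,500-486+395+6] if 0 else V[224,412],V[224,263])
for n,c,z,lo,hi in (("long",(196,230),46,215,255),("short",(416,235),46,215,255),("block",(263,224),40,130,200)):
    print(n,rect(s,(V>lo)&(V<=hi)&(S<60),z,False,c))
C=lambda x0,off,pts:[((x-x0)/6+off-.42,y/6+185-.42) for x,y in pts]
print("rack L outer corners @52",np.round(onplane(s,C(0,180,[(40,43),(203,43),(197,420),(35,420)]),52)[:,:2]).tolist())
print("rack R @52",np.round(onplane(s,C(486,395,[(696,70),(718,450),(556,458),(536,170)]),52)[:,:2]).tolist())
print("block top @40",np.round(onplane(s,C(258,245,[(331,178),(414,185),(406,298),(322,292)]),40)[:,:2]).tolist())
print("plate dots L",np.round(onplane(s,C(0,180,[(120,206),(117,356)]),46)[:,:2]).tolist(),"R",np.round(onplane(s,C(486,395,[(625,239),(629,296)]),46)[:,:2]).tolist())
print("long corners",np.round(onplane(s,C(0,180,[(66,148),(180,148),(175,417),(60,415)]),46)[:,:2]).tolist())
print("short corners",np.round(onplane(s,C(486,395,[(565,184),(680,178),(690,350),(575,357)]),46)[:,:2]).tolist())
print("foot @105 right-front/left-front",np.round(onplane(s,[(300,252),(396,249),(385,232),(297,138)],105)[:,:2]).tolist())
print(project(s,[[203.8,-563.9,249]]))
E
```

```text
V at long,short,block,rails 236 236 202
long (array([542.1, 303.7]), array([139.7,  60.2]), 0.3)
short (array([ 546.4, -383.7]), array([88.3, 60.3]), 4.1)
block None
rack L outer corners @52 [[669.0, 345.0], [669.0, 259.0], [471.0, 261.0], [471.0, 346.0]]
rack R @52 [[649.0, -422.0], [451.0, -428.0], [447.0, -344.0], [597.0, -337.0]]
block top @40 [[597.0, 123.0], [593.0, 79.0], [533.0, 83.0], [537.0, 128.0]]
plate dots L [[583.0, 304.0], [504.0, 305.0]] R [[561.0, -384.0], [531.0, -386.0]]
long corners [[614.0, 333.0], [614.0, 272.0], [472.0, 274.0], [474.0, 335.0]]
short corners [[590.0, -354.0], [593.0, -414.0], [503.0, -417.0], [500.0, -357.0]]
foot @105 right-front/left-front [[478.0, -12.0], [486.0, -300.0], [537.0, -268.0], [826.0, -6.0]]
[[512.34297186 357.04217059]]
```

Both racks lie along world x with their mouths towards the robot. The short plate is at (546,-384) with yaw about 4°. The long plate is at (542,304) with yaw about 0°, and the block at (565,103) with yaw about 4°. I'll move to hover behind the short plate with the fingers shut.

>>> {"fn": "servo_tool", "kwargs": {
  "fingers": [0,0,0,0,0,0,0,0,0,0],
  "linear": [
    [0.445,-0.035,0.05],
    [0.445,-0.035,0.05],
    [0.445,-0.035,0.05],
    [0.445,-0.035,0.05],
    [0.445,-0.035,0.05],
    [0.445,-0.035,0.05],
    [0.445,-0.035,0.05],
    [0.445,-0.035,0.05],
    [0.445,-0.035,0.05],
    [0.445,-0.035,0.05]
  ],
  "rotation": [
    [0,0,2],
    [0,0,4],
    [0,0,6],
    [0,0,8],
    [0,0,10],
    [0,0,12],
    [0,0,14],
    [0,0,16],
    [0,0,16.9],
    [0,0,16.9]
  ]
}}

```text
time: 1.2
tool_pos: [614.7, -375.1, 197.0]
tcp_rot: [-179.8, 0.1, 3.3]
ft_force: [-0.3, -0.5, -1.3]
finger_gap: -0.0
grip_force: 0.0
```

>>> {"fn": "servo_tool", "kwargs": {
  "fingers": [0,0,0,0],
  "linear": [
    [0,0,0],
    [0,0,0],
    [0,0,0],
    [0,0,0]
  ],
  "rotation": [
    [0,0,0],
    [0,0,0],
    [0,0,0],
    [0,0,0]
  ]
}}

```text
time: 1.6
tool_pos: [609.7, -381.3, 201.1]
tcp_rot: [180.0, -0.0, 2.9]
ft_force: [-0.8, -0.2, -0.2]
finger_gap: -0.1
grip_force: 0.0
```

Run:
```python
from h import *
s=r.snapshot("wrist"); cv2.imwrite("pics/w1.png",s["frame"][:,:,::-1])
delta([611,-380,70],3); M=s["camera_from_world"]; print("cam",-M[:3,:3].T@M[:3,3], "axis",-M[2,:3])
print(np.round(project(s,[[590,-354,46],[593,-414,46],[611,-380,46],[641,-380,52]],True)))
```

```text
at [ 609.8 -381.1  201.1] [ 1.7997e+02 -4.0000e-02  2.8800e+00] lin [ 0.0012 -0.0012  0.1311] rot [ 0.03 -0.04 -0.12]
cam [ 679.18082033 -377.5773181   324.60322527] axis [-0.27707989 -0.0148113  -0.96073272]
[[248. 215.]
 [315. 215.]
 [278. 194.]
 [280. 161.]]
```

View pics/w1.png

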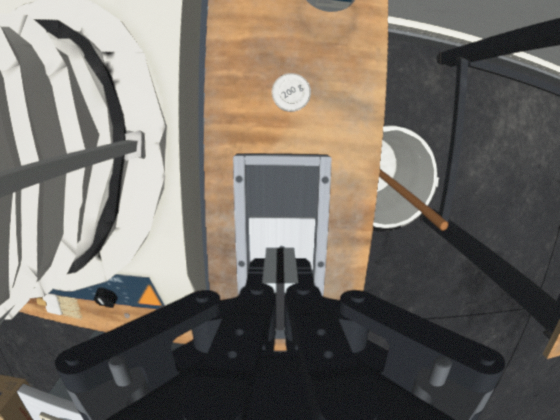

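The wrist view shows the plate's rear edge at row ~218 (columns 249–314), the stop wall at row ~160, the fingertips at (281,250) and the rack rails at columns 235 and 328. This matches the projection, so I'll go down behind the plate.

>>> {"fn": "servo_tool", "kwargs": {
  "fingers": [0,0,0,0,0,0,0,0,0,0],
  "linear": [
    [0.001,0,0.05],
    [0.002,0,0.1],
    [0.002,0,0.12],
    [0.002,0,0.123],
    [0.002,0,0.126],
    [0.002,0,0.129],
    [0.002,0,0.132],
    [0.002,0,0.135],
    [0.002,0,0.138],
    [0.002,0,0.138]
  ],
  "rotation": [
    [0,0,0],
    [0,0,0],
    [0,0,0],
    [0,0,0],
    [0,0,0],
    [0,0,0],
    [0,0,0],
    [0,0,0],
    [0,0,0],
    [0,0,0]
  ]
}}

```text
time: 2.65
tool_pos: [612.4, -379.9, 62.0]
tcp_rot: [-180.0, 0.0, 3.0]
ft_force: [-0.1, 0.1, 0.1]
finger_gap: -0.2
grip_force: 0.0
```

Run:
```python
from h import *
delta([500,-385,62],2.5)
```

```text
at [ 612.4 -379.9   62. ] [-1.7998e+02  2.0000e-02  2.9700e+00] lin [-0.1125 -0.0007 -0.    ] rot [-0.02  0.02  0.47]
```

>>> {"fn": "servo_tool", "kwargs": {
  "fingers": [0,0,0,0,0,0,0,0,0,0],
  "linear": [
    [-0.004,0,0],
    [-0.009,0,0],
    [-0.015,0,0],
    [-0.022,0,0],
    [-0.029,0,0],
    [-0.036,0,0],
    [-0.043,0,0],
    [-0.05,0,0],
    [-0.055,-0.001,0],
    [-0.058,-0.001,0]
  ],
  "rotation": [
    [0,0,0],
    [0,0,0],
    [0,0,0],
    [0,0,0],
    [0,0,0],
    [0,0,0],
    [0,0,0],
    [0,0,0],
    [0,0,0],
    [0,0,0]
  ]
}}

```text
time: 3.65
tool_pos: [554.1, -382.0, 62.4]
tcp_rot: [180.0, -0.0, 3.0]
ft_force: [0.4, 0.1, -0.4]
finger_gap: -0.2
grip_force: 0.4
```

>>> {"fn": "servo_tool", "kwargs": {
  "fingers": [0,0,0,0,0,0,0,0,0,0],
  "linear": [
    [-0.004,0,0],
    [-0.009,0,0],
    [-0.015,0,0],
    [-0.021,0,0],
    [-0.027,0,0],
    [-0.031,0,0],
    [-0.034,0,0],
    [-0.037,0,0],
    [-0.039,0,0],
    [-0.039,0,0]
  ],
  "rotation": [
    [0,0,0],
    [0,0,0],
    [0,0,0],
    [0,0,0],
    [0,0,0],
    [0,0,0],
    [0,0,0],
    [0,0,0],
    [0,0,0],
    [0,0,0]
  ]
}}

```text
time: 4.65
tool_pos: [515.4, -384.1, 62.3]
tcp_rot: [-180.0, 0.0, 3.0]
ft_force: [-0.2, -0.7, 0.6]
finger_gap: 0.1
grip_force: 0.3
```

Run:
```python
from h import *
print(np.round(r.sense()["tool_pos"],1))
```

```text
[ 515.4 -384.1   62.3]
```

>>> {"fn": "servo_tool", "kwargs": {
  "fingers": [0,0,0,0.085,0.085,0.085,0.085,0.085,0.085,0.085],
  "linear": [
    [0.003,0,-0.02],
    [0.003,0,-0.06],
    [0.003,0,-0.1],
    [-0.03,0,-0.12],
    [-0.06,0,-0.12],
    [-0.088,0,-0.12],
    [-0.088,0,-0.12],
    [-0.088,0,-0.12],
    [-0.088,0,-0.12],
    [-0.088,0,-0.12]
  ],
  "rotation": [
    [0,0,0],
    [0,0,0],
    [0,0,0],
    [0,0,0],
    [0,0,0],
    [0,0,0],
    [0,0,0],
    [0,0,0],
    [0,0,0],
    [0,0,0]
  ]
}}

```text
time: 5.65
tool_pos: [428.5, -388.4, 182.2]
tcp_rot: [-180.0, -0.0, 3.0]
ft_force: [0.0, -0.0, -0.4]
finger_gap: 84.9
grip_force: 0.0
```

Run:
```python
from h import *
s=r.snapshot("wrist"); cv2.imwrite("pics/w2.png",s["frame"][:,:,::-1])
t=r.snapshot("top"); cv2.imwrite("pics/t2.png",t["frame"][:,:,::-1])
im=s["frame"][:,:,::-1]; a=cv2.resize(im[150:420,180:380],None,fx=2,fy=2)
b=cv2.resize(t["frame"][180:290,380:460,::-1],None,fx=4.9,fy=4.9); b=b[:540]
h=min(len(a),len(b)); cv2.imwrite("pics/c2.png",np.hstack([a[:h],b[:h]])); print(np.hstack([a[:h],b[:h]]).shape)
delta([427.5,-386,90],3)
```

```text
(539, 792, 3)
at [ 428.4 -388.4  182.1] [-1.7999e+02  1.0000e-02  3.0200e+00] lin [-0.0007 -0.0024  0.0921] rot [-0.01  0.01  0.02]
```

View pics/c2.png

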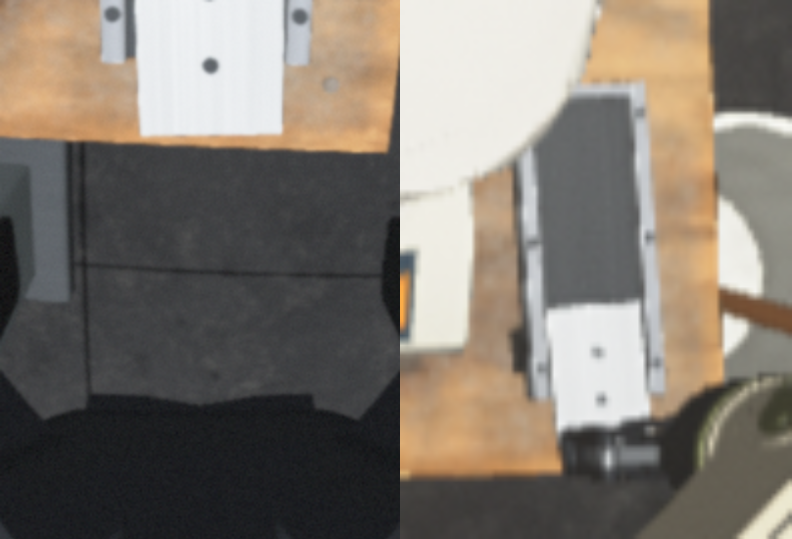

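The plate juts out evenly. In the wrist view its front corners are at about (250,217) and (321,216), and the rail ends are at row ~181. I'll measure the exposed part.

```bash
cat >> h.py <<'E'
def edges(s,mask,z,seed,fish=True,cut=None):
    """front part of a plate on plane z: x<cut contour points -> min area rect"""
    n,l,_,_=cv2.connectedComponentsWithStats(mask.astype(np.uint8),connectivity=4); k=l[int(seed[1]),int(seed[0])]
    cs,_=cv2.findContours((l==k).astype(np.uint8),cv2.RETR_EXTERNAL,cv2.CHAIN_APPROX_NONE)
    return onplane(s,max(cs,key=len)[:,0].astype(float),z,fish)[:,:2]
def fit(P,cut):
    """mouth-end of plate: side-line yaw and centre line from contour with x<cut"""
    c0=P[P[:,0]<cut]; mid=np.median(c0[:,1]); x0=c0[:,0].min(); out=[]
    for sg in (1,-1):
        q=c0[(sg*(c0[:,1]-mid)>22)&(c0[:,0]>x0+6)&(c0[:,0]<cut-3)]
        v=cv2.fitLine(q.astype(np.float32),cv2.DIST_HUBER,0,.01,.01).ravel(); out.append((v[1]/v[0],v[3]-v[1]/v[0]*v[2]))
    f=c0[(abs(c0[:,1]-mid)<22)&(c0[:,0]<x0+8)]
    m=np.mean([o[0] for o in out]); b=np.mean([o[1] for o in out]); xf=np.mean(f[:,0])
    print("yaw sides",[round(float(np.degrees(np.arctan(o[0]))),2) for o in out],"width",round((out[0][1]-out[1][1]+(out[0][0]-out[1][0])*xf)*np.cos(m),1),"front x",round(xf,1),"y there",round(float(m*xf+b),1))
E
python3 - <<'E'
from h import *
s=r.snapshot("wrist"); g=cv2.cvtColor(s["frame"],cv2.COLOR_RGB2HSV)
print(g[200,285],g[170,285],g[170,236])
m=(g[...,2]>215)&(g[...,1]<40)
P=edges(s,m,46,(285,205)); print(P.min(0),P.max(0)); fit(P,447)
C=[(180+102/2,150+62/2),(180+308/2,150+65/2)]
print("rail ends@52",onplane(s,C,52,True)[:,:2].round(1))
E
```

```text
[ 98   4 239] [108   5 240] [108  15 209]
[ 412.75466647 -422.76607996] [ 504.99627807 -358.49977   ]
yaw sides [4.05, 4.94] width 58.6 front x 414.8 y there -393.6
rail ends@52 [[ 444.1 -348.3]
 [ 447.3 -430.9]]
```

>>> {"fn": "servo_tool", "kwargs": {
  "fingers": [0.085,0.085,0.085,0.085,0.085,0.085,0.085,0.085],
  "linear": [
    [-0.0015,0.004,0.03],
    [-0.0015,0.004,0.06],
    [-0.0015,0.004,0.09],
    [-0.0015,0.004,0.11],
    [-0.0015,0.004,0.125],
    [-0.0015,0.004,0.135],
    [-0.0015,0.004,0.141],
    [-0.0015,0.004,0.141]
  ],
  "rotation": [
    [0,0,-1.3],
    [0,0,-1.3],
    [0,0,-1.3],
    [0,0,-1.3],
    [0,0,-1.3],
    [0,0,-1.3],
    [0,0,-1.3],
    [0,0,-1.3]
  ]
}}

```text
time: 6.6
tool_pos: [426.5, -392.6, 41.0]
tcp_rot: [-180.0, 0.0, 4.3]
ft_force: [-0.7, 0.6, 0.3]
finger_gap: 84.9
grip_force: 0.0
```

>>> {"fn": "servo_tool", "kwargs": {
  "fingers": [0.065,0.062,0.06,0.058,0.055,0.05,0.05,0.05],
  "force": 60,
  "linear": [
    [0,0,0],
    [0,0,0],
    [0,0,0],
    [0,0,0],
    [0,0,0],
    [0,0,0],
    [0,0,0],
    [0,0,0]
  ],
  "rotation": [
    [0,0,0],
    [0,0,0],
    [0,0,0],
    [0,0,0],
    [0,0,0],
    [0,0,0],
    [0,0,0],
    [0,0,0]
  ]
}}

```text
time: 7.4
tool_pos: [426.9, -393.1, 42.4]
tcp_rot: [179.9, -0.0, 4.3]
ft_force: [-1.4, 1.9, 6.9]
finger_gap: 58.4
grip_force: 62.6
```

>>> {"fn": "servo_tool", "kwargs": {
  "fingers": [0.05,0.05,0.05,0.05,0.05,0.05,0.05,0.05,0.05,0.05],
  "linear": [
    [0,0,-0.003],
    [0,0,-0.008],
    [0,0,-0.015],
    [0,0,-0.025],
    [0,0,-0.04],
    [0,0,-0.06],
    [0,0,-0.08],
    [0,0,-0.1],
    [0,0,-0.11],
    [0,0,-0.11]
  ],
  "rotation": [
    [0,0,0],
    [0,0,0],
    [0,0,0],
    [0,0,0],
    [0,0,0],
    [0,0,0],
    [0,0,0],
    [0,0,0],
    [0,0,0],
    [0,0,0]
  ]
}}

```text
time: 8.4
tool_pos: [427.5, -393.8, 154.1]
tcp_rot: [179.8, -0.2, 4.3]
ft_force: [1.3, 0.4, -0.9]
finger_gap: 58.3
grip_force: 64.3
```

Run:
```python
from h import *
s=r.snapshot("wrist"); t=r.snapshot("side"); q=r.sense(); print(q["tool_pos"],q["ft_force"],q["finger_gap"])
a=cv2.resize(s["frame"][100:370,180:380,::-1],None,fx=2,fy=2)
cv2.imwrite("pics/w3.png",s["frame"][:,:,::-1]);
b=cv2.resize(t["frame"][100:370,360:560,::-1],None,fx=2,fy=2); cv2.imwrite("pics/c3.png",np.hstack([a,b]))
```

```text
[ 426.3861187  -392.54506224  151.08708571] [-0.49476839 -0.41294866 -1.11191063] 58.46184330667458
```

View pics/c3.png

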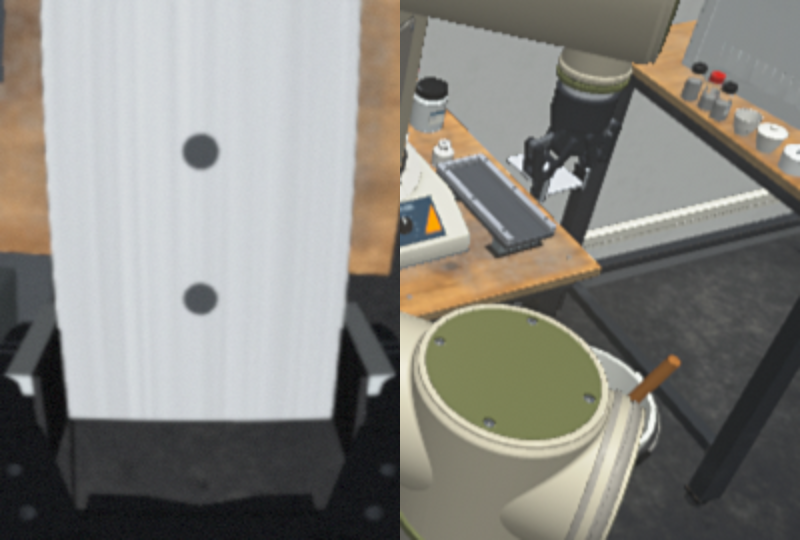

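The plate is held by its end: front corners at crop (68,418) and (333,418), dots centred, and it looks level. Next I'll work out the plate's pose in the hand and the block's pose.

```bash
cat >> h.py <<'E'
def pnp(s,mask,seed,L,W=60):
    """pose of a plate's top face from its 4 corners (wrist fisheye): returns world->  centre of top, R"""
    n,l,_,_=cv2.connectedComponentsWithStats(mask.astype(np.uint8),connectivity=4); k=l[int(seed[1]),int(seed[0])]
    cs,_=cv2.findContours((l==k).astype(np.uint8),cv2.RETR_EXTERNAL,cv2.CHAIN_APPROX_NONE); px=max(cs,key=len)[:,0].astype(float)
    d=(px-[s["cx"],s["cy"]])/s["fx"]; t=np.linalg.norm(d,axis=1,keepdims=True); u=d*np.tan(t)/t   # undistorted
    h=cv2.convexHull(u.astype(np.float32)); b=cv2.boxPoints(cv2.minAreaRect(h))
    for e in np.arange(.01,.2,.005):
        a=cv2.approxPolyDP(h,e*cv2.arcLength(h,True),True)
        if len(a)<=4: break
    a=a[:,0]; lines=[]
    for i in range(4):
        p,q=a[i],a[(i+1)%4]; w=(q-p)/np.linalg.norm(q-p); x=u-p; al=x@w; dist=abs(x@np.array([-w[1],w[0]])); Ln=np.linalg.norm(q-p)
        sel=u[(dist<.012)&(al>.12*Ln)&(al<.88*Ln)]; v=cv2.fitLine(sel.astype(np.float32),cv2.DIST_HUBER,0,.01,.01).ravel(); lines.append(np.cross([v[2],v[3],1],[v[2]+v[0],v[3]+v[1],1]))
    c=[]
    for i in range(4): z=np.cross(lines[i-1],lines[i]); c.append(z[:2]/z[2])
    c=np.array(c); far=c[np.argsort(c[:,1])]; f=far[:2][np.argsort(far[:2,0])]; nr=far[2:][np.argsort(far[2:,0])]
    img=np.array([f[0],f[1],nr[1],nr[0]])     # far-left(+x,+y), far-right, near-right, near-left
    obj=np.array([[L/2,W/2,0],[L/2,-W/2,0],[-L/2,-W/2,0],[-L/2,W/2,0]])
    ok,rv,tv=cv2.solvePnP(obj,img,np.eye(3),None,flags=cv2.SOLVEPNP_IPPE)
    F=np.diag([1,-1,-1]); M=s["camera_from_world"]; Rw=M[:3,:3].T@F@cv2.Rodrigues(rv)[0]; p=M[:3,:3].T@(F@tv.ravel()-M[:3,3])
    return p,Rw,img
E
python3 - <<'E'
from h import *
s=r.snapshot("wrist"); g=cv2.cvtColor(s["frame"],cv2.COLOR_RGB2HSV); q=r.sense()
m=(g[...,2]>175)&(g[...,1]<30)
p,Rw,img=pnp(s,m,(280,290),90); Rt=R.from_euler("xyz",q["tcp_rot"],degrees=True)
print("top centre",p.round(1),"rpy",R.from_matrix(Rw).as_euler("xyz",degrees=True).round(2),"tcp",q["tool_pos"].round(1),q["tcp_rot"].round(2))
print("in tool",Rt.inv().apply(p-q["tool_pos"]).round(1))
P=edges(s,m,156,(280,290)); print(rect(s,m,156,True,(280,290)))
print("img", img.round(3).tolist())
t=r.snapshot("top"); f=t["frame"]; G=cv2.cvtColor(f,cv2.COLOR_RGB2HSV); print(G[224,256:272].tolist(), G[214:234:2,263,2])
E
```

```text
Traceback (most recent call last):
  File "h.py", line 59, in pnp
    sel=u[(dist<.012)&(al>.12*Ln)&(al<.88*Ln)]; v=cv2.fitLine(sel.astype(np.float32),cv2.DIST_HUBER,0,.01,.01).ravel(); lines.append(np.cross([v[2],v[3],1],[v[2]+v[0],v[3]+v[1],1]))
                                                  ~~~~~~~~~~~^^^^^^^^^^^^^^^^^^^^^^^^^^^^^^^^^^^^^^^^^^^^^^^^^
cv2.error: OpenCV(4.12.0) /io/opencv/modules/imgproc/src/linefit.cpp:50: error: (-215:Assertion failed) count > 0 in function 'fitLine2D_wods'
```

Run:
```python
from h import *
s=r.snapshot("wrist"); g=cv2.cvtColor(s["frame"],cv2.COLOR_RGB2HSV); q=r.sense(); print(q["tool_pos"].round(1),q["tcp_rot"].round(2))
col=g[:320,280]; print("V col 280 rows 60..140:",col[60:140:3,2].tolist(),"S",col[60:140:3,1].tolist())
Rt=R.from_euler("xyz",q["tcp_rot"],degrees=True)
for z in (154,156): print("front corners tool",Rt.inv().apply(onplane(s,[(214,309),(346.5,309)],z,True)-q["tool_pos"]).round(1).tolist(),"dots",Rt.inv().apply(onplane(s,[(280,175.7),(280,249)],z,True)-q["tool_pos"]).round(1).tolist())
t=r.snapshot("top"); G=cv2.cvtColor(t["frame"],cv2.COLOR_RGB2HSV)
V=G[...,2].astype(int); print(V[224,252:276].tolist(), V[206:244,263].tolist())
b=(V>165)&(V<=230)&(G[...,1]<60); print(rect(t,b,40,False,(263,224)))
```

```text
[ 425.9 -392.1  149.9] [-1.799e+02  8.000e-02  4.270e+00]
V col 280 rows 60..140: [85, 86, 84, 85, 87, 86, 85, 84, 85, 83, 84, 82, 179, 218, 218, 217, 220, 219, 219, 218, 219, 216, 218, 216, 218, 218, 219] S [27, 27, 27, 27, 26, 27, 24, 21, 24, 28, 21, 22, 9, 9, 8, 9, 7, 9, 8, 9, 8, 11, 8, 11, 8, 9, 8]
front corners tool [[-12.2, -29.2, -4.0], [-12.1, 29.8, -4.1]] dots [[47.3, 0.1, -4.2], [17.6, 0.1, -4.1]]
front corners tool [[-10.8, -28.7, -6.0], [-10.7, 29.3, -6.1]] dots [[47.7, 0.1, -6.2], [18.5, 0.1, -6.1]]
[191, 167, 104, 104, 169, 194, 196, 202, 199, 199, 201, 199, 201, 199, 201, 203, 203, 201, 98, 94, 99, 108, 168, 203] [220, 223, 220, 212, 206, 185, 131, 101, 101, 153, 192, 199, 200, 200, 200, 200, 199, 198, 199, 200, 199, 199, 200, 198, 199, 199, 200, 199, 140, 97, 97, 104, 149, 192, 201, 201, 196, 190]
(array([565.1, 104.2]), array([58.2, 42.2]), -7.25)
```

>>> {"fn": "servo_tool", "kwargs": {
  "fingers": [0.05,0.05,0.05,0.05,0.05,0.05,0.05,0.05,0.05,0.05],
  "linear": [
    [-0.008,0,-0.025],
    [-0.015,-0.001,-0.05],
    [-0.013,-0.031,-0.05],
    [-0.01,-0.071,-0.05],
    [-0.007,-0.111,-0.05],
    [-0.004,-0.151,-0.05],
    [-0.001,-0.19,-0.05],
    [0.002,-0.23,-0.05],
    [0.005,-0.27,-0.05],
    [0.008,-0.31,-0.05]
  ],
  "rotation": [
    [0,0,0],
    [0,0,0],
    [0,0,0],
    [0,0,0],
    [0,0,0],
    [0,0,0],
    [0,0,0],
    [0,0,0],
    [0,0,0],
    [0,0,0]
  ]
}}

```text
time: 9.65
tool_pos: [410.6, -81.3, 200.4]
tcp_rot: [-180.0, 0.1, 4.2]
ft_force: [0.1, 0.5, -0.2]
finger_gap: 58.7
grip_force: 64.6
```

>>> {"fn": "servo_tool", "kwargs": {
  "fingers": [0.05,0.05,0.05,0.05,0.05,0.05,0.05,0.05,0.05,0.05],
  "linear": [
    [0.01,-0.036,0],
    [0.02,-0.072,0],
    [0.03,-0.108,0],
    [0.04,-0.14,0],
    [0.048,-0.165,0],
    [0.053,-0.178,0],
    [0.053,-0.182,0],
    [0.053,-0.182,0],
    [0.053,-0.182,0],
    [0.053,-0.182,0]
  ],
  "rotation": [
    [0,0,1],
    [0,0,3],
    [0,0,5],
    [0,0,7],
    [0,0,8],
    [0,0,8.8],
    [0,0,8.8],
    [0,0,8.8],
    [0,0,8.8],
    [0,0,8.8]
  ]
}}

```text
time: 10.65
tool_pos: [450.5, 101.7, 201.1]
tcp_rot: [180.0, 0.0, -4.6]
ft_force: [0.6, -0.4, -1.4]
finger_gap: 58.3
grip_force: 64.6
```

Run:
```python
from h import *
s=r.snapshot("wrist"); q=r.sense(); print(q["tool_pos"].round(1),q["tcp_rot"].round(2))
print(project(s,[[595,125,40],[595,81,40],[535,81,40],[535,125,40]],True).round())
a=cv2.resize(s["frame"][60:330,150:450,::-1],None,fx=2,fy=2); cv2.imwrite("pics/c4.png",a)
```

```text
[450.6 101.7 201.2] [179.99   0.    -4.59]
[[240.  35.]
 [290.  30.]
 [296.  97.]
 [245. 101.]]
```

View pics/c4.png

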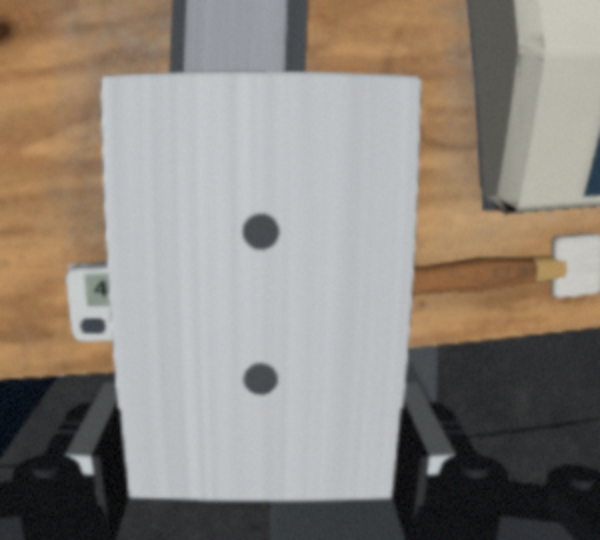

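The wrist view shows the plate centred in the jaws (dots at crop (260,230) and (260,379)). The block's top is just beyond it, at crop columns 183–288 above row 75. I'll fit the block's top sides and far edge.

Run:
```python
from h import *
s=r.snapshot("wrist"); g=cv2.cvtColor(s["frame"],cv2.COLOR_RGB2HSV); V=g[...,2].astype(int); q=r.sense()
print(V[70,228:312].tolist()); print(V[10:60,268].tolist())
gr=cv2.GaussianBlur(cv2.cvtColor(s["frame"],cv2.COLOR_RGB2GRAY).astype(np.float32),(0,0),.8)
def sub(line,lo,hi,sg):
    d=np.diff(line)[lo:hi]*sg; k=int(d.argmax()); 
    o=0 if k in(0,len(d)-1) else .5*(d[k-1]-d[k+1])/(d[k-1]-2*d[k]+d[k+1]); return lo+k+o+.5
L=[(sub(gr[v],236,252,1),v) for v in range(42,92)]; Rr=[(sub(gr[v],284,302,-1),v) for v in range(42,92)]; F=[(u,sub(gr[:,u],22,44,1)) for u in range(250,284)]
def fl(p,z=40):
    P=onplane(s,p,z,True)[:,:2]; v=cv2.fitLine(P.astype(np.float32),cv2.DIST_HUBER,0,.01,.01).ravel(); n=np.array([-v[1],v[0]]); print("rms",np.std((P-v[2:])@n).round(2)); return v
l,rr,f=fl(L),fl(Rr),fl(F)
for n,v in(("L",l),("R",rr),("F",f)): print(n,np.degrees(np.arctan2(v[1],v[0])).round(2)%180,v[2:].round(1))
print("width",abs((l[2:]-rr[2:])@[-rr[1],rr[0]]).round(2))
# plate far edge / dots in tool
Rt=R.from_euler("xyz",q["tcp_rot"],degrees=True)
for z in(4,5): print("plate far, near in tool",Rt.inv().apply(onplane(s,[(280,60+75/2),(280.5,60+498/2)],q["tool_pos"][2]+z,True)-q["tool_pos"]).round(1).tolist(), Rt.inv().apply(onplane(s,[(150+102/2,60+78/2),(150+420/2,60+78/2),(150+130/2,60+496/2),(150+393/2,60+497/2)],q["tool_pos"][2]+z,True)-q["tool_pos"]).round(1)[:,:2].tolist())
```

```text
[138, 138, 139, 136, 134, 138, 135, 115, 84, 76, 77, 81, 77, 83, 95, 127, 150, 155, 156, 156, 154, 154, 155, 156, 160, 162, 162, 161, 161, 160, 161, 159, 161, 159, 158, 158, 158, 160, 159, 160, 158, 157, 158, 158, 160, 160, 158, 160, 159, 161, 161, 162, 162, 163, 163, 164, 163, 160, 161, 159, 159, 160, 160, 154, 144, 112, 85, 78, 79, 76, 81, 78, 79, 81, 79, 101, 137, 155, 160, 158, 161, 155, 155, 154]
[172, 175, 172, 168, 162, 162, 162, 164, 166, 169, 167, 166, 164, 159, 160, 160, 159, 158, 153, 149, 150, 135, 98, 73, 75, 82, 105, 144, 157, 159, 159, 161, 160, 158, 160, 161, 159, 159, 158, 157, 163, 161, 161, 159, 160, 157, 159, 161, 160, 159]
rms 0.07
rms 0.74
rms 0.14
L 172.8 [566.  124.6]
R 173.54 [564.1  81.2]
F 83.08 [591.7 103.5]
width 43.32
plate far, near in tool [[76.2, 0.1, -4.0], [-11.3, 0.5, -4.0]] [[76.4, -28.9], [76.4, 29.6], [-11.5, -28.5], [-11.8, 29.7]]
plate far, near in tool [[76.1, 0.1, -5.0], [-10.6, 0.5, -5.0]] [[76.3, -28.7], [76.4, 29.3], [-10.8, -28.2], [-11.1, 29.5]]
```

Block yaw is about -7°. Its centre comes out at (561.5,103) from the wrist view against (565,104) from the top view. I'll take a second wrist view from the side to settle which is right.

>>> {"fn": "servo_tool", "kwargs": {
  "fingers": [0.05,0.05,0.05,0.05,0.05,0.05,0.05],
  "linear": [
    [0.017,-0.035,0],
    [0.034,-0.07,0],
    [0.052,-0.105,0],
    [0.052,-0.105,0],
    [0.052,-0.105,0],
    [0.052,-0.105,0],
    [0.052,-0.105,0]
  ],
  "rotation": [
    [0,0,1],
    [0,0,2],
    [0,0,2.4],
    [0,0,2.4],
    [0,0,2.4],
    [0,0,2.4],
    [0,0,2.4]
  ]
}}

```text
time: 11.45
tool_pos: [510.6, 202.1, 201.6]
tcp_rot: [180.0, -0.0, -7.0]
ft_force: [-1.1, 0.6, -0.2]
finger_gap: 57.9
grip_force: 64.7
```

```bash
cat >> h.py <<'E'
def edgefit(s,p,z=40,n=20,w=6,fish=True):
    """each side of the rectangle with guess corners p (world, on plane z): subpixel edge search along the normal in the image, line fit; gives centre,yaw,sizes"""
    gr=cv2.GaussianBlur(cv2.cvtColor(s["frame"],cv2.COLOR_RGB2GRAY).astype(np.float32),(0,0),.8)
    p=np.array(p,float); c=p.mean(0); out=[]
    for i in range(4):
        a,b=p[i],p[(i+1)%4]; e=(b-a)/np.linalg.norm(b-a); nn=np.array([e[1],-e[0]]); nn*=np.sign(nn@((a+b)/2-c)); pts=[]
        for t in np.linspace(.15,.85,n):
            k=np.arange(-w,w+.1,.25); W=(a+(b-a)*t)+k[:,None]*nn; px=project(s,np.c_[W,np.full(len(k),z)],fish).astype(np.float32)
            v=cv2.remap(gr,px[:,:1],px[:,1:],cv2.INTER_CUBIC).ravel(); d=-np.gradient(v); j=d.argmax(); pts.append(W[j])
        v=cv2.fitLine(np.array(pts,np.float32),cv2.DIST_HUBER,0,.01,.01).ravel(); d=v[:2]*np.sign(v[:2]@e); m=np.array([-d[1],d[0]]); res=np.median(abs((np.array(pts)-v[2:])@m)); out.append((d,v[2:],res))
    C=[]
    for i in range(4):
        d1,p1,_=out[i-1]; d2,p2,_=out[i]; t=np.linalg.solve(np.c_[d1,-d2],p2-p1); C.append(p1+t[0]*d1)
    C=np.array(C); print("corners",C.round(1).tolist(),"centre",C.mean(0).round(2),"lens",[round(float(np.linalg.norm(C[i]-C[(i+1)%4])),1) for i in range(4)],"side yaws",[round(float(np.degrees(np.arctan2(*o[0][::-1]))),2) for o in out],"res",[round(float(o[2]),2) for o in out]); return C
def box(c,yaw,L,W):
    a=np.radians(yaw); u=np.array([np.cos(a),np.sin(a)]); n=np.array([-u[1],u[0]]); c=np.array(c); return [c+L/2*u+W/2*n,c+L/2*u-W/2*n,c-L/2*u-W/2*n,c-L/2*u+W/2*n]
E
python3 - <<'E'
from h import *
s=r.snapshot("wrist"); q=r.sense(); print(q["tool_pos"].round(1),q["tcp_rot"].round(2))
edgefit(s,box([563,103.5],-7,59,43)); print(project(s,[[563,103.5,40]],True).round())
t=r.snapshot("top"); edgefit(t,box([565,104],-7,59,43),fish=False)
E
```

```text
[510.7 202.2 201.7] [-1.7999e+02 -3.0000e-02 -7.0000e+00]
corners [[593.7, 118.2], [589.4, 79.0], [530.7, 85.6], [534.5, 125.4]] centre [562.1  102.07] lens [39.4, 59.1, 39.9, 59.6] side yaws [-96.26, 173.59, 84.46, -6.9] res [0.21, 0.17, 0.07, 0.69]
[[382. 125.]]
corners [[596.1, 124.9], [592.8, 79.2], [533.9, 85.4], [534.7, 125.9]] centre [564.38 103.84] lens [45.9, 59.2, 40.5, 61.3] side yaws [-94.13, 174.01, 88.8, -0.87] res [0.48, 0.47, 0.18, 0.08]
```

>>> {"fn": "servo_tool", "kwargs": {
  "fingers": [0.05,0.05,0.05,0.05,0.05,0.05,0.05,0.05,0.05,0.05],
  "linear": [
    [0.012,0.035,0],
    [0.024,0.07,0],
    [0.0305,0.092,0],
    [0.0305,0.092,0.03],
    [0.0305,0.092,0.06],
    [0.0305,0.092,0.09],
    [0.0305,0.092,0.11],
    [0.0305,0.092,0.125],
    [0.0305,0.092,0.132],
    [0.0305,0.092,0.132]
  ],
  "rotation": [
    [0,0,-0.5],
    [0,0,-0.5],
    [0,0,-0.5],
    [0,0,-0.5],
    [0,0,-0.5],
    [0,0,-0.5],
    [0,0,-0.5],
    [0,0,-0.5],
    [0,0,-0.5],
    [0,0,-0.5]
  ]
}}

```text
time: 12.55
tool_pos: [529.6, 107.9, 68.8]
tcp_rot: [180.0, 0.1, -6.4]
ft_force: [0.5, 1.3, -1.2]
finger_gap: 58.2
grip_force: 64.7
```

Run:
```python
from h import *
delta([529.8,107.2,45],-6.5); print(r.sense()["ft_force"])
s=r.snapshot("wrist"); cv2.imwrite("pics/w5.png",s["frame"][:,:,::-1])
b=r.snapshot("side"); x=cv2.resize(b["frame"][190:290,190:320,::-1],None,fx=3,fy=3,interpolation=cv2.INTER_CUBIC)
a=s["frame"][30:330,100:500,::-1]; cv2.imwrite("pics/c5.png",np.hstack([a,x]))
```

```text
at [529.6 107.9  68.8] [ 1.7999e+02  6.0000e-02 -6.4400e+00] lin [0.0003 0.0006 0.0238] rot [0.01 0.06 0.06]
[ 0.4812286   1.28598932 -1.2380376 ]
```

View pics/c5.png

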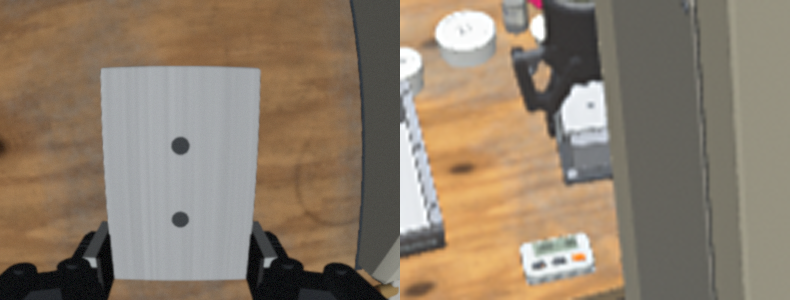

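The plate now covers the block from above (wrist crop, dots at (180,146) and (180,219)), and the side view shows it just above the block. I'll set it down gently.

>>> {"fn": "servo_tool", "kwargs": {
  "fingers": [0.05,0.05,0.05,0.05,0.05,0.05,0.05,0.05,0.05,0.05],
  "linear": [
    [0,0.0005,0.01],
    [0,0.0005,0.017],
    [0,0.0005,0.02],
    [0,0.0005,0.022],
    [0,0.0005,0.023],
    [0,0.0005,0.024],
    [0,0.0005,0.025],
    [0,0.0005,0.0255],
    [0,0.0005,0.026],
    [0,0.0005,0.026]
  ],
  "rotation": [
    [0,0,0],
    [0,0,0],
    [0,0,0],
    [0,0,0],
    [0,0,0],
    [0,0,0],
    [0,0,0],
    [0,0,0],
    [0,0,0],
    [0,0,0]
  ]
}}

```text
time: 13.65
tool_pos: [529.9, 107.6, 43.3]
tcp_rot: [-180.0, -0.0, -6.4]
ft_force: [-0.3, 0.5, -1.1]
finger_gap: 57.9
grip_force: 64.8
```

>>> {"fn": "servo_tool", "kwargs": {
  "fingers": [0.05,0.05,0.05,0.05],
  "linear": [
    [0,0,0.0007],
    [0,0,0.0014],
    [0,0,0.002],
    [0,0,0.002]
  ],
  "rotation": [
    [0,0,0],
    [0,0,0],
    [0,0,0],
    [0,0,0]
  ]
}}

```text
time: 14.05
tool_pos: [530.1, 107.6, 42.6]
tcp_rot: [180.0, -0.0, -6.4]
ft_force: [-7.3, -0.7, 11.8]
finger_gap: 58.4
grip_force: 65.9
```

Contact (12 N). I'll release, then lift straight up to look.

>>> {"fn": "servo_tool", "kwargs": {
  "fingers": [0.06,0.062,0.066,0.075,0.085,0.085,0.085],
  "linear": [
    [0,0,0],
    [0,0,0],
    [0,0,0],
    [0,0,0],
    [0,0,0],
    [0,0,0],
    [0,0,0]
  ],
  "rotation": [
    [0,0,0],
    [0,0,0],
    [0,0,0],
    [0,0,0],
    [0,0,0],
    [0,0,0],
    [0,0,0]
  ]
}}

```text
time: 14.75
tool_pos: [529.9, 107.5, 41.3]
tcp_rot: [180.0, 0.0, -6.4]
ft_force: [0.5, -0.5, -0.9]
finger_gap: 84.8
grip_force: 0.0
```

>>> {"fn": "servo_tool", "kwargs": {
  "fingers": [0.085,0.085,0.085,0.085,0.085,0.085,0.085,0.085],
  "linear": [
    [0,0,-0.02],
    [0,0,-0.05],
    [0,0,-0.09],
    [-0.01,0,-0.13],
    [-0.02,0,-0.16],
    [-0.02,0,-0.16],
    [-0.02,0,-0.16],
    [-0.02,0,-0.16]
  ],
  "rotation": [
    [0,0,0],
    [0,0,0],
    [0,0,0],
    [0,0,0],
    [0,0,0],
    [0,0,0],
    [0,0,0],
    [0,0,0]
  ]
}}

```text
time: 15.55
tool_pos: [509.4, 109.7, 199.9]
tcp_rot: [180.0, 0.1, -6.4]
ft_force: [0.7, -0.4, -0.0]
finger_gap: 84.9
grip_force: 0.0
```

Run:
```python
from h import *
s=r.snapshot("wrist"); q=r.sense(); print(q["tool_pos"].round(1),q["tcp_rot"].round(2))
edgefit(s,box([562,103.5],-6.5,90,60),z=46,w=8)
edgefit(s,box([562,103.5],-6.5,86,66),z=6,w=8)
c=project(s,[[562,103.5,46]],True)[0].astype(int); print(c)
a=s["frame"][max(c[1]-90,0):c[1]+90,c[0]-100:c[0]+100,::-1]; cv2.imwrite("pics/c6.png",cv2.resize(a,None,fx=3.3,fy=3.3,interpolation=cv2.INTER_CUBIC))
```

```text
[509.2 109.7 199.5] [ 1.7997e+02  1.6000e-01 -6.4300e+00]
corners [[610.0, 128.8], [603.5, 69.4], [514.2, 79.5], [521.0, 138.5]] centre [562.16 104.06] lens [59.8, 89.8, 59.4, 89.6] side yaws [-96.27, 173.49, 83.5, -6.24] res [0.09, 0.22, 0.0, 0.19]
corners [[614.6, 132.8], [606.9, 64.7], [507.9, 75.9], [515.1, 143.1]] centre [561.12 104.13] lens [68.6, 99.6, 67.5, 100.1] side yaws [-96.46, 173.51, 83.92, -5.9] res [0.03, 0.25, 0.04, 0.1]
[279 134]
```

View pics/c6.png

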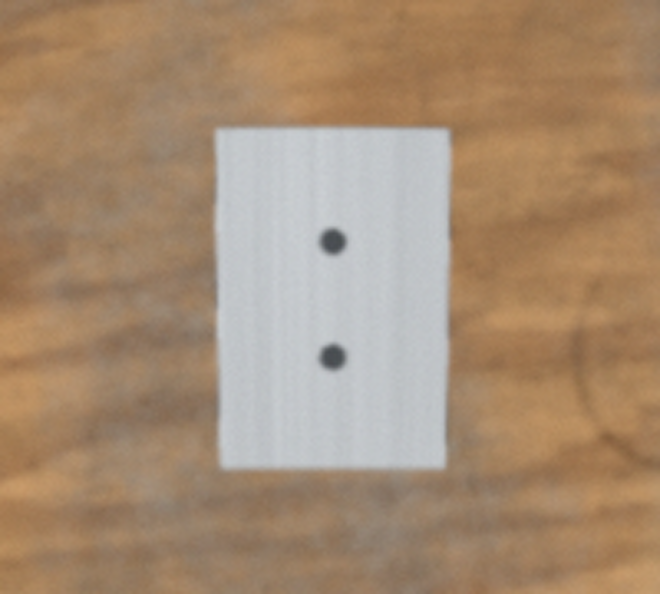

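The short plate lies square on the block, with dots at crop (333,241) and (333,357) and measured at (562.2,104.1), yaw -6.4. That is within about 1 mm of the block. A quick check in the top view, then on to the long plate.

>>> {"fn": "servo_tool", "kwargs": {
  "fingers": [0,0,0,0,0,0,0,0],
  "linear": [
    [-0.02,-0.035,0],
    [-0.02,-0.075,0],
    [0.0,-0.115,0],
    [0.03,-0.15,0],
    [0.06,-0.185,0],
    [0.085,-0.21,0],
    [0.085,-0.21,0],
    [0.085,-0.21,0]
  ],
  "rotation": [
    [0,0,-2],
    [0,0,-4],
    [0,0,-6],
    [0,0,-6.4],
    [0,0,-6.4],
    [0,0,-6.4],
    [0,0,-6.4],
    [0,0,-6.4]
  ]
}}

```text
time: 16.4
tool_pos: [617.3, 308.9, 198.0]
tcp_rot: [179.9, 0.3, 0.0]
ft_force: [-0.2, 0.2, 0.3]
finger_gap: 0.2
grip_force: 0.0
```

Run:
```python
from h import *
s=r.snapshot("wrist"); q=r.sense(); print(q["tool_pos"].round(1),q["tcp_rot"].round(2))
t=r.snapshot("top"); edgefit(t,box([565,104],-6.5,90,60),z=46,fish=False,w=10)
cv2.imwrite("pics/w7.png",s["frame"][:,:,::-1])
print(project(s,[[614,303,46],[661,303,52],[472,303,46]],True).round())
g=cv2.cvtColor(s["frame"],cv2.COLOR_RGB2HSV); print(g[100:260:4,280,2].tolist(), g[100:260:4,265,2].tolist())
```

```text
[617.2 308.4 199.1] [ 1.7992e+02  1.8000e-01 -3.0000e-02]
corners [[612.1, 129.9], [606.0, 70.0], [516.7, 80.6], [523.9, 140.2]] centre [564.68 105.19] lens [60.1, 89.9, 60.0, 88.7] side yaws [-95.78, 173.22, 83.09, -6.71] res [0.62, 0.71, 0.58, 0.59]
[[286. 199.]
 [287. 146.]
 [285. 330.]]
[175, 188, 174, 174, 174, 184, 187, 186, 182, 156, 158, 167, 132, 83, 83, 83, 83, 83, 83, 85, 81, 83, 81, 84, 82, 86, 200, 201, 203, 202, 199, 203, 200, 201, 201, 201, 198, 72, 17, 22] [183, 180, 165, 173, 177, 185, 184, 185, 184, 170, 157, 166, 125, 84, 82, 85, 84, 83, 82, 87, 81, 82, 81, 82, 81, 92, 203, 204, 206, 205, 206, 206, 206, 203, 204, 202, 205, 172, 155, 134]
```

Run:
```python
from h import *
s=r.snapshot("wrist"); gr=s["frame"].mean(2)
for v in (170,190,210,225): 
    d=np.diff(gr[v,215:360]); k=np.where(abs(d)>25)[0]+215; print(v,[(int(i),int(d[i-215])) for i in k])
print(onplane(s,[(280,203),(280,148.5)],46,True)[:,:2].round(1).tolist(),onplane(s,[(280,148.5)],52,True)[:,:2].round(1))
```

```text
170 [(247, -32), (248, -35), (322, 28), (323, 36)]
190 [(247, -31), (248, -31), (322, 41)]
210 [(248, -34), (249, -26), (251, 33), (252, 58), (319, -63), (321, 38), (332, -26)]
225 [(248, -35), (249, -32), (252, 49), (253, 35), (318, -60), (319, -27), (320, 29), (321, 30)]
[[609.8, 307.9], [658.2, 307.9]] [[658.8 307.9]]
```

Rack 2: centre y is 303, the stop's inner face is at x≈658.5, the mouth at x≈466.5, and the plate's rear edge at x≈610. I'll go down behind it and push until about 40 mm juts out.

>>> {"fn": "servo_tool", "kwargs": {
  "fingers": [0,0,0,0,0,0,0,0,0,0],
  "linear": [
    [0.013,0.0055,0.0],
    [0.013,0.0055,0.03],
    [0.013,0.0055,0.07],
    [0.013,0.0055,0.105],
    [0.013,0.0055,0.12],
    [0.013,0.0055,0.126],
    [0.013,0.0055,0.131],
    [0.013,0.0055,0.134],
    [0.013,0.0055,0.137],
    [0.013,0.0055,0.137]
  ],
  "rotation": [
    [0,0,0],
    [0,0,0],
    [0,0,0],
    [0,0,0],
    [0,0,0],
    [0,0,0],
    [0,0,0],
    [0,0,0],
    [0,0,0],
    [0,0,0]
  ]
}}

```text
time: 17.55
tool_pos: [631.5, 303.7, 65.2]
tcp_rot: [-180.0, -0.1, -0.0]
ft_force: [-0.8, 0.2, 0.3]
finger_gap: 0.3
grip_force: 0.0
```

>>> {"fn": "servo_tool", "kwargs": {
  "fingers": [0,0,0,0,0,0,0,0,0,0],
  "linear": [
    [-0.004,0,0],
    [-0.009,0,0],
    [-0.015,0,0],
    [-0.022,0,0],
    [-0.029,0,0],
    [-0.036,0,0],
    [-0.043,0,0],
    [-0.048,0,0],
    [-0.051,0,0],
    [-0.052,0,0]
  ],
  "rotation": [
    [0,0,0],
    [0,0,0],
    [0,0,0],
    [0,0,0],
    [0,0,0],
    [0,0,0],
    [0,0,0],
    [0,0,0],
    [0,0,0],
    [0,0,0]
  ]
}}

```text
time: 18.55
tool_pos: [578.9, 303.6, 64.6]
tcp_rot: [-180.0, -0.0, -0.0]
ft_force: [2.4, -0.2, 2.2]
finger_gap: -0.3
grip_force: 1.2
```

>>> {"fn": "servo_tool", "kwargs": {
  "fingers": [0,0,0,0.05,0.085,0.085,0.085,0.085,0.085,0.085],
  "linear": [
    [0.003,0,-0.02],
    [0.003,0,-0.06],
    [0.003,0,-0.1],
    [-0.03,0,-0.12],
    [-0.07,0,-0.12],
    [-0.11,0,-0.12],
    [-0.143,0,-0.12],
    [-0.143,0,-0.12],
    [-0.143,0,-0.12],
    [-0.143,0,-0.12]
  ],
  "rotation": [
    [0,0,0],
    [0,0,0],
    [0,0,0],
    [0,0,0],
    [0,0,0],
    [0,0,0],
    [0,0,0],
    [0,0,0],
    [0,0,0],
    [0,0,0]
  ]
}}

```text
time: 19.55
tool_pos: [436.7, 303.6, 184.5]
tcp_rot: [-180.0, -0.0, -0.0]
ft_force: [0.5, 0.2, 0.1]
finger_gap: 85.3
grip_force: 0.0
```

Run:
```python
from h import *
s=r.snapshot("wrist"); q=r.sense(); print(q["tool_pos"].round(1),q["tcp_rot"].round(2),q["ft_force"].round(1))
cv2.imwrite("pics/w8.png",s["frame"][:,:,::-1])
edgefit(s,box([427+70,303],0,140,60),z=46,w=5)
edgefit(s,box([427+19,303],0,38,60),z=46,w=5)
c=project(s,[[427,303,46]],True)[0].astype(int); print(c)
a=s["frame"][c[1]-120:c[1]+50,c[0]-110:c[0]+110,::-1]; cv2.imwrite("pics/c8.png",cv2.resize(a,None,fx=3,fy=3,interpolation=cv2.INTER_CUBIC))
```

```text
[436.9 303.6 184.4] [-1.7999e+02 -2.0000e-02 -6.0000e-02] [0.3 0.8 0.1]
corners [[568.9, 331.8], [569.3, 273.0], [429.8, 273.0], [429.7, 332.7]] centre [499.42 302.65] lens [58.9, 139.5, 59.7, 139.1] side yaws [-89.62, 179.99, 90.0, -0.37] res [0.1, 0.24, 0.0, 0.15]
corners [[466.1, 332.0], [465.2, 272.9], [429.8, 273.3], [429.7, 332.9]] centre [447.71 302.78] lens [59.1, 35.5, 59.6, 36.4] side yaws [-90.84, 179.39, 90.0, -1.34] res [1.93, 0.05, 0.0, 0.05]
[280 211]
```

View pics/c8.png

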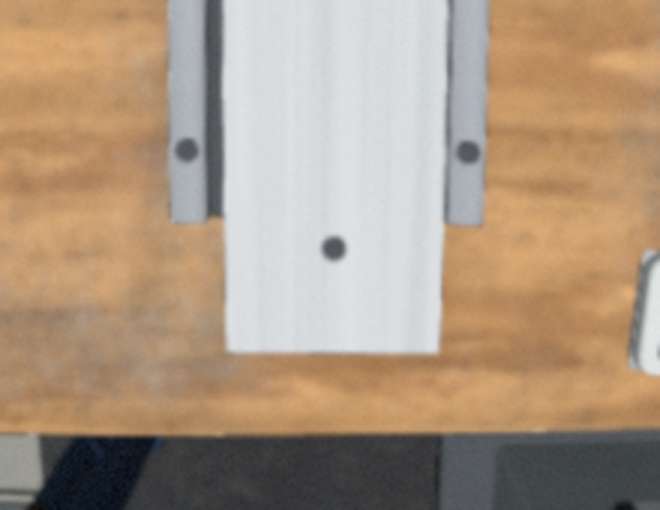

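The long plate juts out about 37 mm, straight. Its front edge is at crop row 352, columns 227–440, and the rail ends are at row ~222. I'll grip it at its very end.

>>> {"fn": "servo_tool", "kwargs": {
  "fingers": [0.085,0.085,0.085,0.085,0.085,0.085,0.085,0.085],
  "linear": [
    [0,0.001,0.03],
    [0,0.001,0.06],
    [0,0.001,0.09],
    [0,0.001,0.11],
    [0,0.001,0.125],
    [0,0.001,0.137],
    [0,0.001,0.143],
    [0,0.001,0.143]
  ],
  "rotation": [
    [0,0,0.4],
    [0,0,0.4],
    [0,0,0.4],
    [0,0,0.4],
    [0,0,0.4],
    [0,0,0.4],
    [0,0,0.4],
    [0,0,0.4]
  ]
}}

```text
time: 20.4
tool_pos: [436.0, 302.4, 40.8]
tcp_rot: [180.0, 0.0, -0.4]
ft_force: [-1.0, 0.1, 0.5]
finger_gap: 85.2
grip_force: 0.0
```

>>> {"fn": "servo_tool", "kwargs": {
  "fingers": [0.065,0.062,0.06,0.058,0.055,0.05,0.05,0.05],
  "force": 90,
  "linear": [
    [0,0,0],
    [0,0,0],
    [0,0,0],
    [0,0,0],
    [0,0,0],
    [0,0,0],
    [0,0,0],
    [0,0,0]
  ],
  "rotation": [
    [0,0,0],
    [0,0,0],
    [0,0,0],
    [0,0,0],
    [0,0,0],
    [0,0,0],
    [0,0,0],
    [0,0,0]
  ]
}}

```text
time: 21.2
tool_pos: [436.6, 303.0, 42.2]
tcp_rot: [-180.0, -0.1, -0.4]
ft_force: [-1.8, -0.2, 5.5]
finger_gap: 57.4
grip_force: 94.2
```

Run:
```python
from h import *
delta([437,302.8,155],-0.4)
```

```text
at [436.6 303.   42.2] [-1.7996e+02 -7.0000e-02 -4.3000e-01] lin [ 6.000e-04  1.000e-04 -1.128e-01] rot [-0.04 -0.07 -0.03]
```

>>> {"fn": "servo_tool", "kwargs": {
  "fingers": [0.05,0.05,0.05,0.05,0.05,0.05,0.05,0.05,0.05,0.05],
  "linear": [
    [0,0,-0.003],
    [0,0,-0.008],
    [0,0,-0.015],
    [0,0,-0.025],
    [0,0,-0.04],
    [0,0,-0.06],
    [0,0,-0.08],
    [0,0,-0.1],
    [0,0,-0.11],
    [0,0,-0.11]
  ],
  "rotation": [
    [0,0,0],
    [0,0,0],
    [0,0,0],
    [0,0,0],
    [0,0,0],
    [0,0,0],
    [0,0,0],
    [0,0,0],
    [0,0,0],
    [0,0,0]
  ]
}}

```text
time: 22.2
tool_pos: [437.3, 303.1, 153.9]
tcp_rot: [-179.9, -0.2, -0.4]
ft_force: [-0.1, 0.2, -0.8]
finger_gap: 57.4
grip_force: 96.4
```

>>> {"fn": "servo_tool", "kwargs": {
  "fingers": [0.05,0.05,0.05,0.05],
  "linear": [
    [0,0,0],
    [0,0,0],
    [0,0,0],
    [0,0,0]
  ],
  "rotation": [
    [0,0,0],
    [0,0,0],
    [0,0,0],
    [0,0,0]
  ]
}}

```text
time: 22.6
tool_pos: [435.5, 302.3, 150.4]
tcp_rot: [180.0, 0.1, -0.4]
ft_force: [0.3, 0.1, -1.1]
finger_gap: 56.8
grip_force: 96.4
```

Run:
```python
from h import *
s=r.snapshot("wrist"); q=r.sense(); T=q["tool_pos"]; print(T.round(1),q["tcp_rot"].round(2),q["finger_gap"],q["ft_force"].round(1))
cv2.imwrite("pics/w9.png",s["frame"][:,:,::-1])
for dz in(2.5,4.5): edgefit(s,box(T[:2]+[61,0],q["tcp_rot"][2],139,59),z=T[2]+dz,w=6)
```

```text
[435.7 302.4 150.6] [ 1.7996e+02  6.0000e-02 -4.3000e-01] 57.11345916119036 [ 0.1  0.1 -0.7]
corners [[560.4, 330.5], [559.9, 272.5], [428.2, 272.6], [428.6, 332.1]] centre [494.29 301.9 ] lens [58.0, 131.8, 59.5, 131.8] side yaws [-90.43, 179.95, 89.57, -0.68] res [0.0, 0.08, 0.0, 0.06]
corners [[560.4, 330.0], [560.0, 273.0], [429.5, 273.1], [429.9, 331.5]] centre [494.92 301.9 ] lens [57.0, 130.5, 58.4, 130.5] side yaws [-90.43, 179.95, 89.57, -0.68] res [0.0, 0.08, 0.0, 0.07]
```

View pics/w9.png

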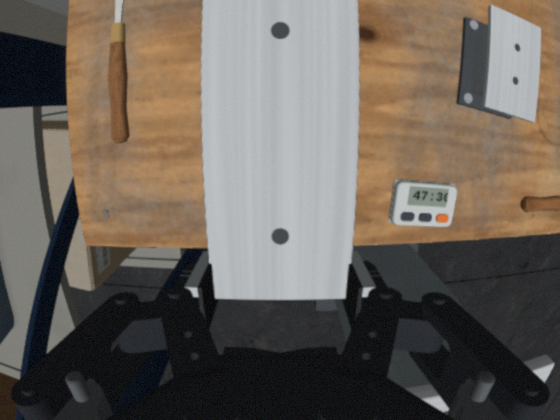

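The long plate is gripped at its end, with dots at (280,30) and (280,236) and front corners at about (214,298) and (346,298). The short plate and block show at right. I'll check the droop.

Run:
```python
from h import *
s=r.snapshot("wrist"); q=r.sense(); T=q["tool_pos"]; Rt=R.from_euler("xyz",q["tcp_rot"],degrees=True)
gr=cv2.GaussianBlur(s["frame"].mean(2).astype(np.float32),(0,0),.8); pts=[]
for u,v in((280,30),(280,236)):
    w=gr[v-12:v+13,u-12:u+13]; m=np.clip(150-w,0,None); y,x=np.mgrid[v-12:v+13,u-12:u+13]; pts.append(((m*x).sum()/m.sum(),(m*y).sum()/m.sum()))
print(np.round(pts,2).tolist())
# width of plate at rows, as ray-based: find side edges by gradient, and depth where the width is 60
o,_=ray(s,[(0,0)],True)
for v in (5,30,60,100,140,180,220,240):
    l=np.diff(gr[v,190:230]).argmax()+190.5; rr=np.diff(gr[v,330:375]).argmin()+330.5
    o,d=ray(s,[(l,v),(rr,v)],True); d=Rt.inv().apply(d); d/=d[:,2:]  # per unit tool z
    ot=Rt.inv().apply(o-T); dep=60/abs(d[0,1]-d[1,1]); p=ot+d.mean(0)*dep; print(v,round(l,1),round(rr,1),"x,z(tool) where width=60:",p.round(1)[[0,2]])
for dz in(2.5,4.5): print("dots tool",Rt.inv().apply(onplane(s,pts,T[2]+dz,True)-T).round(1).tolist())
```

```text
[[279.74, 30.03], [279.7, 235.9]]
5 202.5 357.5 x,z(tool) where width=60: [115.    1.1]
30 201.5 358.5 x,z(tool) where width=60: [104.1   0.5]
60 200.5 358.5 x,z(tool) where width=60: [91.9  0.3]
100 200.5 358.5 x,z(tool) where width=60: [76.2  0. ]
140 201.5 357.5 x,z(tool) where width=60: [60.7  0. ]
180 203.5 355.5 x,z(tool) where width=60: [44.8  0.5]
220 205.5 354.5 x,z(tool) where width=60: [28.7 -1.2]
240 207.5 352.5 x,z(tool) where width=60: [19.7 -0.4]
dots tool [[101.9, -0.1, -2.6], [22.6, 0.0, -2.5]]
dots tool [[101.4, -0.1, -4.6], [23.4, 0.0, -4.5]]
```

Droop is 1° or less, and the plate centre lies 62 mm ahead of the TCP. I'll carry it over the block.

>>> {"fn": "servo_tool", "kwargs": {
  "fingers": [0.05,0.05,0.05,0.05,0.05,0.05,0.05,0.05,0.05,0.05],
  "linear": [
    [0.01,0.03,0],
    [0.022,0.065,0],
    [0.034,0.1,0],
    [0.046,0.135,0],
    [0.056,0.165,0],
    [0.063,0.183,0],
    [0.066,0.191,0],
    [0.066,0.191,0],
    [0.066,0.191,0],
    [0.066,0.191,0]
  ],
  "rotation": [
    [0,0,1],
    [0,0,2],
    [0,0,3],
    [0,0,4],
    [0,0,5],
    [0,0,6],
    [0,0,6],
    [0,0,6],
    [0,0,6],
    [0,0,6]
  ]
}}

```text
time: 23.7
tool_pos: [500.2, 112.1, 151.2]
tcp_rot: [-180.0, 0.0, -6.3]
ft_force: [0.6, -0.1, -1.5]
finger_gap: 57.0
grip_force: 96.4
```

>>> {"fn": "servo_tool", "kwargs": {
  "fingers": [0.05,0.05,0.05,0.05,0.05,0.05,0.05],
  "linear": [
    [0,0,0.025],
    [0,0,0.05],
    [0,0,0.07],
    [0,0,0.083],
    [0,0,0.088],
    [0,0,0.088],
    [0,0,0.088]
  ],
  "rotation": [
    [0,0,0],
    [0,0,0],
    [0,0,0],
    [0,0,0],
    [0,0,0],
    [0,0,0],
    [0,0,0]
  ]
}}

```text
time: 24.4
tool_pos: [501.3, 111.4, 64.3]
tcp_rot: [-180.0, -0.1, -6.4]
ft_force: [-0.2, 0.7, -1.3]
finger_gap: 57.2
grip_force: 96.4
```

Run:
```python
from h import *
delta([500.3,110.9,48.5],-6.4); print(r.sense()["ft_force"])
```

```text
at [501.3 111.4  64.3] [-1.7998e+02 -8.0000e-02 -6.4100e+00] lin [-0.001   0.0006  0.0158] rot [-0.02 -0.08 -0.01]
[-0.1793527   0.71318141 -1.25207932]
```

>>> {"fn": "servo_tool", "kwargs": {
  "fingers": [0.05,0.05,0.05,0.05,0.05,0.05,0.05,0.05,0.05,0.05],
  "linear": [
    [-0.0005,0.0005,0.005],
    [-0.0007,0.0005,0.009],
    [-0.0007,0.0005,0.011],
    [-0.0007,0.0005,0.012],
    [-0.0007,0.0005,0.013],
    [-0.0007,0.0005,0.0137],
    [-0.0007,0.0005,0.0143],
    [-0.0007,0.0005,0.0148],
    [-0.0007,0.0005,0.0148],
    [-0.0007,0.0005,0.0148]
  ],
  "rotation": [
    [0,0,0],
    [0,0,0],
    [0,0,0],
    [0,0,0],
    [0,0,0],
    [0,0,0],
    [0,0,0],
    [0,0,0],
    [0,0,0],
    [0,0,0]
  ]
}}

```text
time: 25.4
tool_pos: [499.9, 110.7, 48.8]
tcp_rot: [-180.0, -0.0, -6.4]
ft_force: [-2.4, -0.3, 3.8]
finger_gap: 57.3
grip_force: 96.9
```

>>> {"fn": "servo_tool", "kwargs": {
  "fingers": [0.05,0.05,0.05],
  "linear": [
    [0,0,0.0004],
    [0,0,0.0007],
    [0,0,0.0007]
  ],
  "rotation": [
    [0,0,0],
    [0,0,0],
    [0,0,0]
  ]
}}

```text
time: 25.7
tool_pos: [499.9, 110.7, 48.2]
tcp_rot: [-180.0, -0.0, -6.4]
ft_force: [-4.8, -0.3, 7.9]
finger_gap: 57.4
grip_force: 97.2
```

Run:
```python
from h import *
delta([500.3,110.9,48.5],-6.4); print(r.sense()["ft_force"])
```

```text
at [499.9 110.7  48.2] [-180.     -0.     -6.43] lin [ 0.0004 -0.0002 -0.0003] rot [-0.   -0.   -0.03]
[-4.80306295 -0.28535638  7.87138333]
```

Contact at 8 N. I'll release, lift away and look.

>>> {"fn": "servo_tool", "kwargs": {
  "fingers": [0.059,0.061,0.064,0.07,0.08,0.085,0.085],
  "linear": [
    [0,0,0],
    [0,0,0],
    [0,0,0],
    [0,0,0],
    [0,0,0],
    [0,0,0],
    [0,0,0]
  ],
  "rotation": [
    [0,0,0],
    [0,0,0],
    [0,0,0],
    [0,0,0],
    [0,0,0],
    [0,0,0],
    [0,0,0]
  ]
}}

```text
time: 26.4
tool_pos: [499.8, 110.7, 47.8]
tcp_rot: [-180.0, 0.0, -6.4]
ft_force: [0.0, -1.1, 0.4]
finger_gap: 84.9
grip_force: 0.0
```

>>> {"fn": "servo_tool", "kwargs": {
  "fingers": [0.085,0.085,0.085,0.085,0.085,0.085,0.085,0.085,0.085,0.085],
  "linear": [
    [0,0,-0.02],
    [0,0,-0.05],
    [0,0,-0.09],
    [0,0,-0.13],
    [0,0,-0.17],
    [0,0,-0.21],
    [0,0,-0.23],
    [0,0,-0.23],
    [0,0,-0.23],
    [0,0,-0.23]
  ],
  "rotation": [
    [0,0,0],
    [0,0,0],
    [0,0,0],
    [0,0,0],
    [0,0,0],
    [0,0,0],
    [0,0,0],
    [0,0,0],
    [0,0,0],
    [0,0,0]
  ]
}}

```text
time: 27.4
tool_pos: [499.1, 110.6, 276.0]
tcp_rot: [180.0, 0.2, -6.4]
ft_force: [-0.1, -0.1, 0.2]
finger_gap: 84.8
grip_force: 0.0
```

Run:
```python
from h import *
s=r.snapshot("wrist"); t=r.snapshot("top"); b=r.snapshot("side"); q=r.sense(); print(q["tool_pos"].round(1))
edgefit(s,box([562.2,104],-6.4,140,60),z=52,w=8)
edgefit(t,box([564.7,105],-6.4,140,60),z=52,w=10,fish=False)
a=cv2.resize(b["frame"][195:285,195:305,::-1],None,fx=4,fy=4,interpolation=cv2.INTER_CUBIC)
c=project(s,[[562,104,52]],True)[0].astype(int); print(c)
d=s["frame"][max(c[1]-90,0):,c[0]-85:c[0]+85,::-1][:180]; d=cv2.resize(d,(340,360)); cv2.imwrite("pics/c10.png",np.hstack([a,d]))
```

```text
[499.1 110.6 276.2]
corners [[635.0, 125.6], [629.4, 65.9], [489.3, 82.1], [495.9, 140.9]] centre [562.4  103.62] lens [60.0, 141.0, 59.2, 140.0] side yaws [-95.42, 173.4, 83.6, -6.3] res [0.11, 0.31, 0.0, 0.12]
corners [[638.5, 125.6], [630.7, 69.5], [485.7, 76.0], [488.2, 148.0]] centre [560.76 104.78] lens [56.6, 145.2, 72.0, 151.9] side yaws [-97.88, 177.44, 87.97, -8.47] res [0.79, 1.03, 0.57, 2.61]
[279 120]
```

View pics/c10.png

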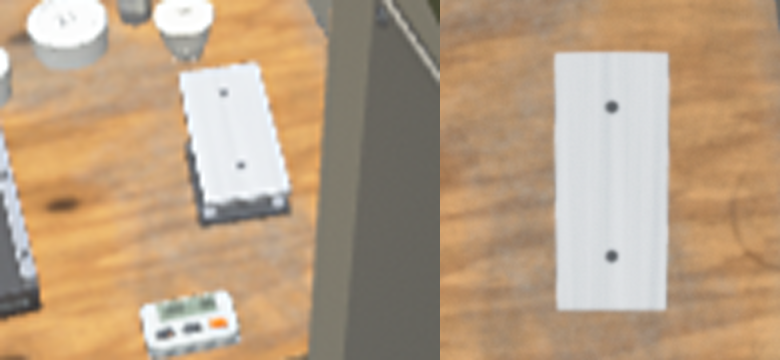

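The stack is flat and square. In the wrist crop the long plate's dots are at (612,106) and (612,256), and it measures (562.4,103.6) with yaw -6.4. The bystanders I can see in these views are where they were. I'll hand in.

```bash
python3 -c "
from bench import r
print(r.hand_in())"
```

```text
the job is handed in; nothing more can be done
None
```

I laid the short plate on the block and then the long plate on it. Both measured within about 1 mm and 0.5° of the block's centre and line, and I handed the job in after about 28 s of robot time; the hand-in returned no verdict.

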